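# Leak-test vials in the vacuum chamber

### The arm

A 7-joint arm with a two-finger parallel gripper is mounted at the origin on a cart in front of the work surface, level with it; the furniture and walls round the work are solid. World frame = base frame: x ahead of the robot, y to its left, z up, the work surface at z = 0. Lengths are in m, angles in rad, forces in N, time in s.
With the tool pointing down it reaches from about 0.4 to 0.85 m from the base axis. Payload 4.5 kg.
Tool frame: the origin (TCP) lies at the very end of the fingers, on their centre line; the grasp point (between the pads) lies 19 mm behind it (r.pinch_z is the distance from the TCP to the grasp point, in m); z points along the fingers, y is the line along which they close (so a half turn about z gives the same grasp; the last joint's range is limited). The gripper opens to 88 mm and grips with 3 to 60 N. Pads are 18 mm wide; open, the fingers measure 123 mm over their backs; the gripper's body (75 mm by 187 mm) begins 45 mm behind the grasp point.
Start: joints at [1.147, 0.689, -0.195, 1.565, 0.157, 0.902, -0.215], TCP at [0.276, -0.561, 0.239] pointing down, gripper open.
Joint ranges: [-3.01, 3.01], [-0.46, 2.08], [-1.47, 1.51], [0.13, 2.56], [-1, 4.14], [0.04, 2.09], [-2.66, 2.66]. Speed limits (rad/s): [2.57, 2.57, 3.14, 3.14, 3.14, 3.14, 3.14].

### API

Orientations are given as a unit quaternion [x, y, z, w].
In Python, from plant import r, cams gives the robot as it stands.
- The arm moves only by the shell command python3 -m pendant 'ROWS' [FORCE]. ROWS is JSON, a list of rows, each a list of 3 entries, a list of its own where there are three numbers: the closure, from -1 (fully open) to 1 (shut), then the shift along the tool's x, y, z in mm, then the turn, a rotation vector about the tool's x, y, z in degrees. A call has 1 to 8 rows; each row shifts and turns the commanded pose from where the row before left it, along the tool's axes as they then stand; what a row does not reach is not made up. A row lasts 1/8 s, in which the tool goes at most 62.5 mm and 10.7 degrees, less where a joint would pass 70% of its speed; a pose out of reach is approached as far as the arm can. A call with a gripper value outside its range is refused whole. The fingers move at their own pace and stop on an object; FORCE is the grip in N (left out, the last holds). Time passes only in rows, so rows that do not move let the fingers close. It gives the time, the measured TCP pose, the force, the opening and the grip force at its end, in the units of the state.
- r.get_state(): the state, without advancing time (a new reading comes with each control period).
- cams.snapshot(name): name is "side" or "top" or "wrist"; returns a dict with "img" (400x640x3 uint8, red, green, blue), "camera_matrix" (3x3 intrinsics, pixels), "camera_from_world" (4x4, takes a point from world to camera coordinates); the wrist camera has in their place "tool_from_camera" (4x4, takes a point from camera to tool coordinates, whose origin is the TCP and whose axes are the flange's). Camera axes: x right, y up, looking along -z (the intrinsics and any distortion apply to the point x, -y, -z); pixel columns grow to the right and rows downward; lengths in m; the calibration is good to about 2 mm. A picture is of the moment at which its call begins: read the wrist's pose just before it. There is no depth.
- r.finish_job(): hands the job in; it is judged then, once.
The state is a dict: "clock": time; "q": joint angles; "qd": joint speeds; "joint_torque": joint torques, N m; "tool_pos": TCP position; "eef_rot": TCP orientation; "contact_force": force on the tool from outside, world axes, zero at the start; "moment": the same for the moment, N m; "opening": opening from 0.0 (shut) to 1.0 (fully open); "finger_force": force on a finger pad.
Only numpy, scipy, OpenCV 4.12 (cv2) and the standard library are available. Lean on these libraries where they do the work, as an engineer would, in place of code of your own. Each camera call takes 0.05 s, during which the arm holds its last target. There are 200 camera calls.

### The job

Leak-test the capped vials and jars that stand on the bench (two or three of them): put them all into the open chamber (one knocked over may lie) and shut its lid fully. Then push one of the two snap hooks from the rack straight down onto each staple bar at the front of the lid until its gate flicks shut under the bar, and after that pump the hand lever at least three full strokes, all the way down and letting it spring all the way up each time. Leave the phone, the screw dish and the USB tester alone.

Things in the scene. Friction and masses are not known exactly. Their poses are not given: they have to be found in the camera images.
- vial_orange_2_c (a point): squat white vial with an orange cap, body 23 mm and cap 26 mm in diameter, 42 mm tall, about 50 g, standing on the bench at the robot's right (cap = top 13 mm; the cap does not come off). May be absent. Point: its centre, 21 mm above its underside; z = its own axis.
- vial_white_c (a point): white vial with a white cap, body 24 mm and cap 27 mm in diameter, 56 mm tall, about 50 g, standing on the bench at the robot's right (cap = top 15 mm; the cap does not come off). May be absent. Point: its centre, 28 mm above its underside; z = its own axis.
- jar_ink_c (a point): small dark blue jar with a black cap, body 33 mm and cap 36 mm in diameter, 46 mm tall, about 50 g, standing on the bench at the robot's right (cap = top 17 mm; the cap does not come off). May be absent. Point: its centre, 23 mm above its underside; z = its own axis.
- chamber: leak-test chamber with hand pump, one fixed metal unit. Origin: on the bench under the box's centre; x points from its front (robot side) to the lid's hinge, y to the pump, z up. Box 132 x 232 mm (x, y) outside, 70 mm high; staples on a front ledge at x -84 mm, y -60 and +60 mm, up to z 108 mm; pump at y +200 mm; base plate x -75 to 75, y -120 to +245 mm.
- floor_centre (a point): centre of the chamber's inner floor, 6 mm above the bench, axes as chamber. Inside 120 (x) x 220 (y) mm and 64 mm deep, walls 6 mm: room for three parts in a row along y.
- lid (a joint): angle of the flat lid (framed clear pane, 140 x 236 x 8 mm, 0.25 kg). 0 = shut, 1.57 = upright, 1.9 = leaning back at its stop. Hinge line along y at chamber x +70, z 70 mm, stiff: the lid stays at any angle, 3 N at its free edge moves it. Shut, its top is at z 78 mm. It must be shut before the hooks go on.
- lid_edge (a point): middle of the lid's outer (upper) face near its free edge, 132 mm from the hinge line; z = out of that face, x = toward the hinge. A slotted steel tongue, 200 mm wide and 6 mm thick, goes on from the edge to 168 mm from the hinge; with the lid shut the staples stand up through its slots and its top is 76 mm above the bench, 29 mm below the bars' centre lines.
- bar_left (a point): centre of the horizontal bar (6 mm round, 34 mm clear between its legs) of the wire staple at chamber y = +60 mm, 105 mm above the bench; y = along the bar.
- bar_right (a point): centre of the horizontal bar (6 mm round, 34 mm clear between its legs) of the wire staple at chamber y = -60 mm, 105 mm above the bench; y = along the bar.
- hook_a_grip (a point): snap hook a (steel, 90 g, both alike), 32 (x) x 14 (y) x 85 mm, standing upright, mouth down, in a 14 mm deep pocket of a grey rack (60 x 110 x 18 mm). Point: centre of its grip tab at the top, 67 mm above its feet; tab 22 (x) x 14 (y) x 36 mm; x = across the mouth, y = thickness, z = up. Crown top 45 mm above the feet.
- hook_a_eye (a point): centre of the eye of snap hook a, 29 mm above its feet, 38 mm below its grip point. Push the hook straight down over a bar lying along its y (either way round), the bar in the middle of its 18 mm mouth, until the feet rest on the lid's tongue: the bar is then in the eye, past the gate. Let go, the hook stands or leans captive.
- gate_a (a joint): angle of the sprung gate of snap hook a, which closes its mouth 6 mm above the feet: 0 = shut, up to 1.5 = pushed inward (upward), the only way it gives. It yields to 2 to 5 N and flicks shut again under the bar.
- hook_b_grip (a point): snap hook b (steel, 90 g, both alike), 32 (x) x 14 (y) x 85 mm, standing upright, mouth down, in a 14 mm deep pocket of a grey rack (60 x 110 x 18 mm). Point: centre of its grip tab at the top, 67 mm above its feet; tab 22 (x) x 14 (y) x 36 mm; x = across the mouth, y = thickness, z = up. Crown top 45 mm above the feet.
- hook_b_eye (a point): centre of the eye of snap hook b, 29 mm above its feet, 38 mm below its grip point. Push the hook straight down over a bar lying along its y (either way round), the bar in the middle of its 18 mm mouth, until the feet rest on the lid's tongue: the bar is then in the eye, past the gate. Let go, the hook stands or leans captive.
- gate_b (a joint): angle of the sprung gate of snap hook b, which closes its mouth 6 mm above the feet: 0 = shut, up to 1.5 = pushed inward (upward), the only way it gives. It yields to 2 to 5 N and flicks shut again under the bar.
- pump_lever (a joint): angle of the pump's hand lever: 0 = up at rest (0.5 rad above level), 0.55 = all the way down at its stop. Hinge line along y at chamber x +55, y +200, z 90 mm; the lever reaches 130 mm toward the front. Sprung: about 4 N at rest, 8 N fully down at the paddle; rises by itself in about 1 s when let go.
- paddle_top (a point): middle of the upper face of the rubber paddle (46 x 36 x 12 mm) at the lever's end, 130 mm from its hinge; z = out of the upper face.
- eyepieces (a point): the eyepieces of the fixed microscope that overhangs the mat between the vials and the chamber (always at the same place): nothing to handle, an obstacle about 80 x 130 x 80 mm here, its body going on behind. Keep wrist and gripper on the robot side of it, about 0.43 m from the base axis, when passing.
- screw_dish: grey metal dish, 54 mm across, 31 mm high, a bystander; origin under its centre.
- phone_shell: black phone lying flat, 146 x 70 x 8 mm, a bystander; origin under its centre.
- usb_tester_2: small white USB tester, 70 x 30 x 12 mm, a bystander; origin under its centre.

How it is judged:
By the outcome, as a careful person would: the job done as asked, in the order asked, and still so for the second after the job is handed in, with the robot touching nothing.
Of vial_orange_2, vial_white, jar_ink only 2 to 3 are there at a start; the rules pass over those that are not, and their reading is None.
At some moment in a run one of vial_orange_2, vial_white, jar_ink may be knocked a few centimetres aside while the robot is not near it.
It also fails if it takes over 210 s, if anything falls off the work surface, if the arm or the gripper's body presses on something with over 40 N, if the wrist force passes 120 N, or if a joint passes its speed limit or range.

## Working session

There is one attempt and no reset: what is moved stays moved. The work goes in short steps, Python scripts to look and compute and a shell command to move; the robot and the scene stay as the last step left them, time stands still between calls to the robot, and variables do not carry over. Pictures are saved under pics/ and viewed, at most 16 in all, crops included, and the job is handed in when it is done.

```bash
ls; mkdir -p pics; cat > h.py <<'E'
import numpy as np, cv2
from plant import r, cams
from scipy.spatial.transform import Rotation as R
def snap(n,f=None):
    s=r.get_state(); d=cams.snapshot(n)
    K=np.array(d["camera_matrix"])
    if n=="wrist":
        T=np.eye(4);T[:3,:3]=R.from_quat(s["eef_rot"]).as_matrix();T[:3,3]=s["tool_pos"]
        W=T@np.array(d["tool_from_camera"])
    else: W=np.linalg.inv(np.array(d["camera_from_world"]))
    if f: cv2.imwrite("pics/"+f,d["img"][:,:,::-1]); np.savez("pics/"+f[:-4]+".npz",img=d["img"],K=K,W=W)
    return d["img"],K,W
def load(f):
    d=np.load("pics/"+f+".npz"); return d["img"],d["K"],d["W"]
def ray(K,W,u,v):
    p=np.linalg.inv(K)@[u,v,1]; d=W[:3,:3]@[p[0],-p[1],-p[2]]; return W[:3,3],d/np.linalg.norm(d)
def onz(K,W,u,v,z):
    o,d=ray(K,W,u,v); return o+d*(z-o[2])/d[2]
def tri(*rs):
    A=sum(np.eye(3)-np.outer(d,d) for o,d in rs); b=sum((np.eye(3)-np.outer(d,d))@o for o,d in rs)
    return np.linalg.solve(A,b)
def proj(K,W,p):
    c=np.linalg.inv(W)@np.r_[p,1]; q=K@[c[0],-c[1],-c[2]]; return q[:2]/q[2]
def to(p,yaw=None):
    "shift in tool mm to bring TCP to p, and yaw info"
    s=r.get_state(); M=R.from_quat(s["eef_rot"]).as_matrix()
    return np.round(M.T@(np.array(p)-s["tool_pos"])*1000,1)
E
python3 - <<'E'
from h import *
s=r.get_state(); print({k:np.round(v,3).tolist() for k,v in s.items()}); print(np.round(R.from_quat(s["eef_rot"]).as_matrix(),2), r.pinch_z)
for n in ("top","side","wrist"):
    i,K,W=snap(n,n+"0.png"); print(n,np.round(W,3).tolist(),np.round(K,0).tolist())
E
```

```text
pics
{'clock': 0.0, 'q': [1.147, 0.69, -0.195, 1.566, 0.157, 0.903, -0.215], 'qd': [0.0, 0.001, -0.001, -0.001, 0.001, 0.0, -0.001], 'joint_torque': [0.0, -52.756, -1.267, -15.343, -0.053, 0.007, 0.0], 'tool_pos': [0.276, -0.56, 0.238], 'eef_rot': [0.974, 0.227, -0.0, -0.001], 'contact_force': [0.593, -0.129, -0.651], 'moment': [0.001, -0.004, -0.06], 'finger_force': 0.0, 'opening': 1.006}
[[ 0.9   0.44 -0.  ]
 [ 0.44 -0.9   0.  ]
 [-0.   -0.   -1.  ]] 0.0187
top [[-0.142, 0.913, -0.382, -0.1], [-0.99, -0.127, 0.064, -0.035], [0.01, 0.387, 0.922, 1.753], [0.0, 0.0, 0.0, 1.0]] [[477.0, 0.0, 325.0], [0.0, 477.0, 206.0], [0.0, 0.0, 1.0]]
side [[0.828, 0.195, -0.525, -0.135], [-0.56, 0.316, -0.766, -1.117], [0.017, 0.929, 0.371, 0.688], [0.0, 0.0, 0.0, 1.0]] [[395.0, 0.0, 320.0], [0.0, 395.0, 201.0], [0.0, 0.0, 1.0]]
wrist [[0.443, 0.864, 0.241, 0.338], [-0.897, 0.427, 0.117, -0.528], [-0.002, -0.268, 0.963, 0.385], [0.0, 0.0, 0.0, 1.0]] [[277.0, 0.0, 322.0], [0.0, 277.0, 199.0], [0.0, 0.0, 1.0]]
```

View pics/top0.png

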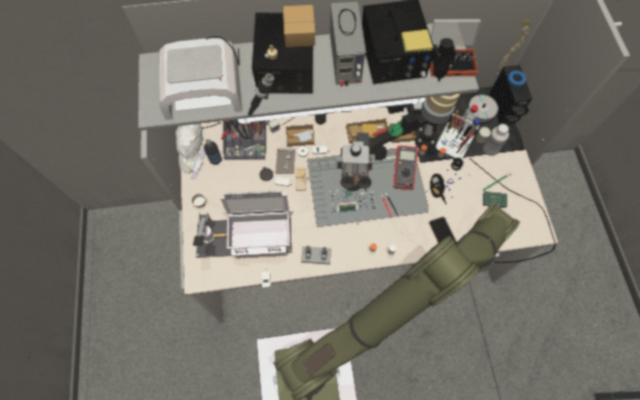

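View pics/side0.png

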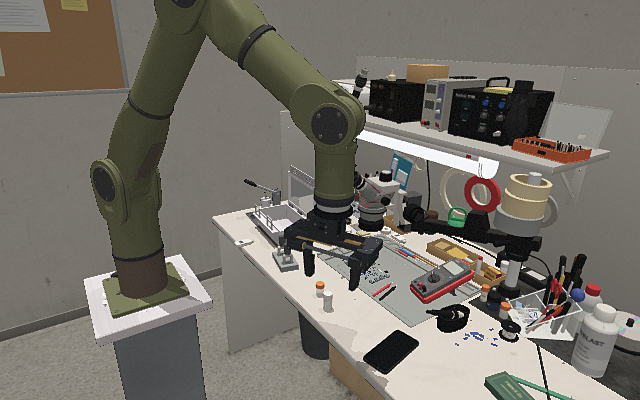

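View pics/wrist0.png

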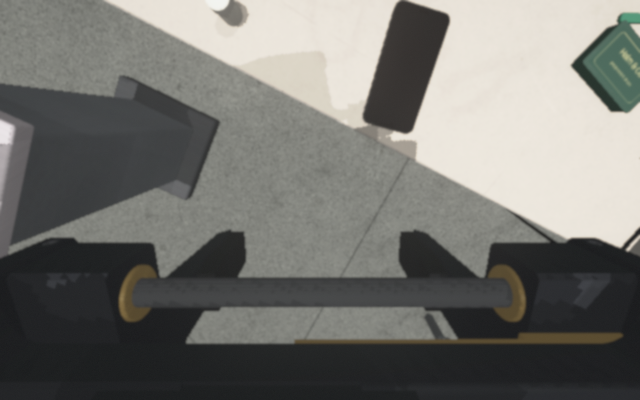

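Top view: orange vial (373,247), white vial (392,249), hook rack (316,254), chamber (260,235) with the lid open, and pump (203,235). No jar is visible so far. Next I measure these roughly and zoom in on the chamber.

```bash
python3 - <<'E'
from h import *
t=load("top0"); s=load("side0")
for n,(a,b),(c,d) in (("orange",(373,246),(320,285)),("white",(392,248),(328,296))):
    print(n,np.round(tri(ray(*t[1:],a,b),ray(*s[1:],c,d)),3), np.round(onz(*t[1:],a,b,.045),3),np.round(onz(*s[1:],c,d,.045),3))
print("rack",np.round(onz(*t[1:],316,256,.018),3))
for uv in ((229,216),(288,216),(230,252),(291,252)): print(uv,np.round(onz(*t[1:],*uv,.07),3))
a=cv2.resize(t[0][180:300,180:410],None,fx=3.4,fy=3.4,interpolation=cv2.INTER_CUBIC)
b=cv2.resize(s[0][160:320,200:350],None,fx=3,fy=3,interpolation=cv2.INTER_CUBIC)
cv2.imwrite("pics/c1.png",a[:,:,::-1]);cv2.imwrite("pics/c2.png",b[:,:,::-1])
E
```

```text
orange [ 0.422 -0.311  0.035] [ 0.42  -0.309  0.045] [ 0.413 -0.324  0.045]
white [ 0.402 -0.379  0.044] [ 0.402 -0.378  0.045] [ 0.401 -0.38   0.045]
rack [ 0.419 -0.093  0.018]
(229, 216) [0.605 0.214 0.07 ]
(288, 216) [ 0.574 -0.007  0.07 ]
(230, 252) [0.462 0.22  0.07 ]
(291, 252) [ 0.431 -0.002  0.07 ]
```

View pics/c1.png

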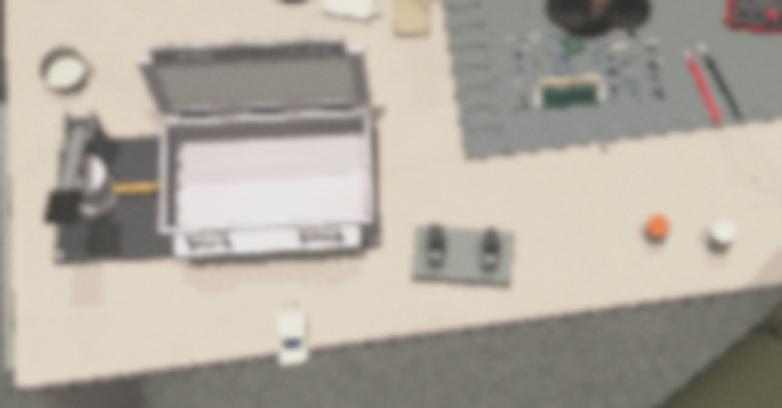

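The crop shows the chamber box with its left and right walls at x≈162 and 372, the ledge with two staples at y≈238, the rack with hooks at (436,245) and (490,248), the USB tester at (291,335), and the dish at (67,70). I move toward the vials now.

```bash
python3 - <<'E'
from h import *
t=load("top0")
f=lambda u,v,z:onz(*t[1:],180+u/3.4,180+v/3.4,z)
for n,u,v,z in (("FL",162,233,.07),("FR",372,220,.07),("BL",165,118,.07),("BR",375,110,.07),("barL",209,240,.105),("barR",323,234,.105),("hk1",436,232,.085),("hk2",490,236,.085),("rFL",413,280,.018),("rFR",511,284,.018),("rBL",418,227,.018),("rBR",513,231,.018),("usb",291,335,.01)): print(n,np.round(f(u,v,z)[:2],3))
print(to([.421,-.312,.2]))
E
```

```text
FL [0.477 0.227]
FR [0.46  0.001]
BL [0.611 0.215]
BR [ 0.588 -0.017]
barL [0.45  0.173]
barR [0.44  0.053]
hk1 [ 0.432 -0.066]
hk2 [ 0.42  -0.123]
rFL [ 0.402 -0.035]
rFR [ 0.383 -0.142]
rBL [ 0.462 -0.048]
rBR [ 0.443 -0.153]
usb [0.361 0.104]
[ 239.8 -158.5   38.3]
```

```bash
python3 -m pendant '[[-1,[48,-32,7],[0,0,0]],[-1,[48,-32,7],[0,0,0]],[-1,[48,-32,7],[0,0,0]],[-1,[48,-31,7],[0,0,0]],[-1,[48,-31,7],[0,0,0]],[-1,[0,0,0],[0,0,10.3]],[-1,[0,0,0],[0,0,10.3]],[-1,[0,0,0],[0,0,10.3]]]'
python3 - <<'E'
from h import *
snap("wrist","w1.png"); snap("top","top1.png")
E
```

```text
clock: 1.15
tool_pos: [0.4217, -0.3125, 0.2036]
eef_rot: [0.999, -0.043, -0.0, -0.0]
contact_force: [0.8, 0.1, -0.5]
opening: 1.001
finger_force: 0.0
```

View pics/w1.png

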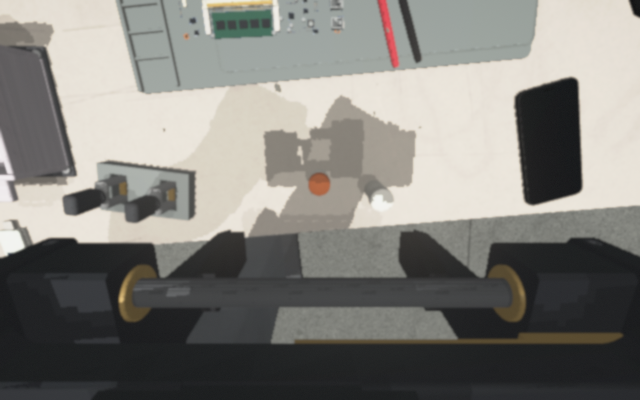

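View pics/top1.png

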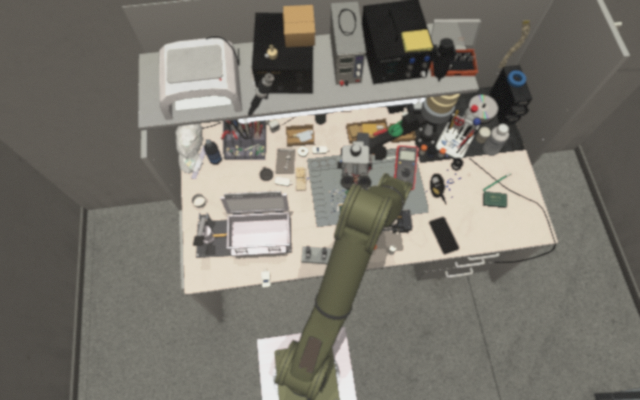

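Wrist view: orange cap at (319,183), white cap at (381,198). The jar is absent from both views, so there are two vials.

```bash
python3 - <<'E'
from h import *
i,K,W=load("w1")
h=cv2.cvtColor(i,cv2.COLOR_RGB2HSV)
m=((h[:,:,0]<15)&(h[:,:,1]>150)&(h[:,:,2]>80)).astype(np.uint8); m[:, :260]=0;m[:150]=0;m[220:]=0;m[:,370:]=0
ys,xs=np.where(m); print(xs.min(),xs.max(),ys.min(),ys.max()); u,v=xs.mean(),ys.mean()
o=onz(K,W,u,v,.040); w=onz(K,W,381,199,.056); print(o,w, to([o[0],o[1],.012]))
# hooks tab tops in wrist
for uv in ((69,206),(132,213)): print(onz(K,W,*uv,.089))
for uv in ((100,162),(194,171),(192,219),(95,208)): print("rack",onz(K,W,*uv,.018))
E
python3 -m pendant '[[0,[0,0,45],[0,0,0]],[0,[0,0,45],[0,0,0]]]'
```

```text
310 327 181 193
[ 0.41893018 -0.30612345  0.04      ] [ 0.40274526 -0.37416836  0.056     ] [ -3.2  -6.3 191.6]
[ 0.43181843 -0.0599995   0.089     ]
[ 0.41932212 -0.12018031  0.089     ]
rack [ 0.46674697 -0.04596862  0.018     ]
rack [ 0.44624473 -0.15647421  0.018     ]
rack [ 0.38559251 -0.14098448  0.018     ]
rack [ 0.41054568 -0.02223674  0.018     ]
clock: 1.5
tool_pos: [0.4224, -0.3131, 0.1131]
eef_rot: [0.999, -0.039, 0.001, 0.0]
contact_force: [0.0, -0.6, 0.8]
opening: 0.796
finger_force: 0.0
```

```bash
python3 -m pendant '[[0,[-3,-6,0],[0,0,0]],[0,[0,0,0],[0,0,0]],[0,[0,0,0],[0,0,0]],[0,[0,0,40],[0,0,0]],[0,[0,0,35],[0,0,0]],[0,[0,0,24],[0,0,0]],[0,[0,0,0],[0,0,0]]]'
python3 -m pendant '[[0.7,[0,0,0],[0,0,0]],[0.7,[0,0,0],[0,0,0]],[0.7,[0,0,0],[0,0,0]],[0.7,[0,0,0],[0,0,0]],[0.7,[0,0,0],[0,0,0]]]' 15
```

```text
clock: 2.38
tool_pos: [0.4193, -0.3067, 0.0147]
eef_rot: [0.999, -0.041, -0.0, -0.0]
contact_force: [0.4, 0.0, -0.0]
opening: 0.498
finger_force: 0.0
clock: 3.0
tool_pos: [0.4201, -0.3074, 0.0159]
eef_rot: [0.999, -0.041, 0.001, 0.001]
contact_force: [-0.7, -0.6, 6.6]
opening: 0.281
finger_force: 14.9
```

```bash
cat > go.py <<'E'
import sys; from h import *
# successive waypoints x,y,z -> tool shifts in mm
s=r.get_state(); M=R.from_quat(s["eef_rot"]).as_matrix(); p=np.array(s["tool_pos"])
for a in sys.argv[1:]:
    q=np.array(eval(a)); print(a,np.round(M.T@(q-p)*1000).tolist()); p=q
E
python3 -m pendant '[[0.7,[0,0,-60],[0,0,0]],[0.7,[0,0,-60],[0,0,0]],[0.7,[0,0,-60],[0,0,0]]]'
python3 go.py .39,-.17,.2 .4,-.02,.2 .53,.057,.2 .53,.057,.024
```

```text
clock: 3.38
tool_pos: [0.4188, -0.3063, 0.1967]
eef_rot: [0.999, -0.041, -0.0, -0.0]
contact_force: [0.5, -0.5, -1.8]
opening: 0.274
finger_force: 15.0
.39,-.17,.2 [-40.0, -134.0, -3.0]
.4,-.02,.2 [-2.0, -150.0, 0.0]
.53,.057,.2 [123.0, -87.0, -0.0]
.53,.057,.024 [0.0, 0.0, 176.0]
```

```bash
python3 -m pendant '[[0.7,[-14,-45,-1],[0,0,0]],[0.7,[-13,-45,-1],[0,0,0]],[0.7,[-13,-44,-1],[0,0,0]],[0.7,[-1,-50,0],[0,0,0]],[0.7,[-1,-50,0],[0,0,0]],[0.7,[0,-50,0],[0,0,0]],[0.7,[0,0,0],[0,0,0]]]'
python3 -m pendant '[[0.7,[41,-29,0],[0,0,0]],[0.7,[41,-29,0],[0,0,0]],[0.7,[41,-29,0],[0,0,0]],[0.7,[0,0,0],[0,0,0]]]'
python3 - <<'E'
from h import *
snap("wrist","w2.png")
E
python3 go.py .53,.057,.024
```

```text
clock: 4.25
tool_pos: [0.4007, -0.0159, 0.1979]
eef_rot: [0.999, -0.036, 0.0, -0.001]
contact_force: [-0.1, -0.5, -1.4]
opening: 0.276
finger_force: 15.0
clock: 4.75
tool_pos: [0.5334, 0.0579, 0.1978]
eef_rot: [0.999, -0.04, 0.002, -0.001]
contact_force: [-0.7, -1.0, 0.4]
opening: 0.278
finger_force: 15.0
.53,.057,.024 [-1.0, -1.0, 174.0]
```

View pics/w2.png

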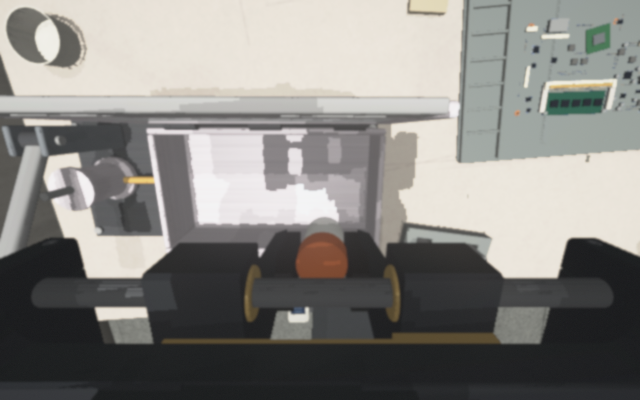

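Wrist view: the vial is in the gripper at (322,255), the box's rear corners are at (150,130) and (384,127), and the lid is near upright with its edge at row 105.

```bash
python3 - <<'E'
from h import *
i,K,W=load("w2")
for uv in ((150,130),(384,127),(379,232),(170,234)): print(uv,np.round(onz(K,W,*uv,.07),3))
E
```

```text
(150, 130) [0.608 0.221 0.07 ]
(384, 127) [ 0.593 -0.004  0.07 ]
(379, 232) [0.485 0.003 0.07 ]
(170, 234) [0.5   0.226 0.07 ]
```

```bash
python3 -m pendant '[[0.7,[-1,-2,50],[0,0,0]],[0.7,[0,0,50],[0,0,0]],[0.7,[0,0,40],[0,0,0]],[0.7,[0,0,20],[0,0,0]],[0.7,[0,0,12],[0,0,0]],[0.7,[0,0,0],[0,0,0]]]'
```

```text
clock: 5.55
tool_pos: [0.5285, 0.0575, 0.0256]
eef_rot: [0.999, -0.041, -0.001, 0.0]
contact_force: [-0.4, -0.4, -0.5]
opening: 0.276
finger_force: 15.0
```

```bash
python3 -m pendant '[[0.7,[0,0,3],[0,0,0]],[0.7,[0,0,0],[0,0,0]],[0.1,[0,0,0],[0,0,0]],[0.1,[0,0,0],[0,0,0]],[0.1,[0,0,0],[0,0,0]],[0.1,[0,0,-40],[0,0,0]],[0.1,[0,0,-60],[0,0,0]],[0.1,[0,0,-60],[0,0,0]]]'
python3 -m pendant '[[0,[-41,29,-6],[0,0,0]],[0,[-41,29,-6],[0,0,0]],[0,[-41,29,0],[0,0,0]],[0,[0,0,0],[0,0,0]]]'
python3 go.py .39,-.17,.2 .403,-.33,.2
```

```text
clock: 6.55
tool_pos: [0.5289, 0.0586, 0.1842]
eef_rot: [0.999, -0.041, -0.0, 0.0]
contact_force: [1.8, 0.2, -0.6]
opening: 0.448
finger_force: 0.0
clock: 7.05
tool_pos: [0.3952, -0.02, 0.195]
eef_rot: [0.999, -0.043, -0.002, 0.001]
contact_force: [0.4, 1.0, 0.2]
opening: 0.501
finger_force: 0.0
.39,-.17,.2 [8.0, 150.0, -5.0]
.403,-.33,.2 [27.0, 158.0, 0.0]
```

```bash
python3 -m pendant '[[0,[3,50,-2],[0,0,0]],[0,[3,50,-2],[0,0,0]],[0,[2,50,0],[0,0,0]],[0,[9,53,0],[0,0,0]],[0,[9,53,0],[0,0,0]],[0,[9,52,0],[0,0,0]],[0,[0,0,0],[0,0,0]],[0,[0,0,0],[0,0,0]]]'
python3 - <<'E'
from h import *
i,K,W=snap("wrist","w3.png")
h=cv2.cvtColor(i,cv2.COLOR_RGB2HSV)
m=((h[:,:,1]<40)&(h[:,:,2]>215)).astype(np.uint8); m[240:]=0; m[:100]=0
n,l,st,c=cv2.connectedComponentsWithStats(m)
for k in range(1,n):
    if st[k,4]>40: print(st[k],c[k],onz(K,W,*c[k],.056))
E
```

```text
clock: 8.05
tool_pos: [0.4099, -0.3271, 0.1985]
eef_rot: [0.999, -0.04, -0.0, -0.0]
contact_force: [0.9, 0.3, -0.3]
opening: 0.503
finger_force: 0.0
[    0   100   337   140 26782] [161.99115077 162.82589052] [ 0.45062588 -0.15966516  0.056     ]
[  353   100   287   121 20855] [500.82862623 157.05427955] [ 0.42839906 -0.51302718  0.056     ]
[290 148   5  23  77] [291.76623377 159.33766234] [ 0.44339916 -0.2957955   0.056     ]
[381 157   9  15  87] [386.05747126 165.45977011] [ 0.42911582 -0.39382647  0.056     ]
[  0 227   5  13  41] [  1.3902439  234.63414634] [0.38514575 0.04032211 0.056     ]
```

View pics/w3.png

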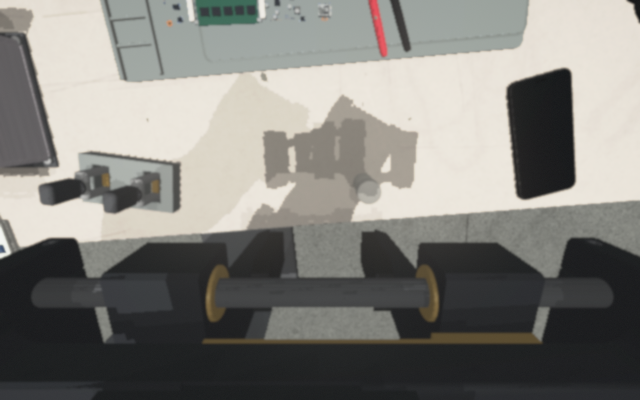

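White vial: cap top at about (367,191), shaded and upright.

```bash
python3 - <<'E'
from h import *
i,K,W=load("w3"); w=onz(K,W,368,191,.056); print(w, to([w[0],w[1],.018]))
E
```

```text
[ 0.40298731 -0.37394926  0.056     ] [ -3.1  48.2 180.5]
```

```bash
python3 -m pendant '[[0,[-3,48,0],[0,0,0]],[0,[0,0,50],[0,0,0]],[0,[0,0,50],[0,0,0]],[0,[0,0,50],[0,0,0]],[0,[0,0,30],[0,0,0]],[0,[0,0,0],[0,0,0]]]'
python3 -m pendant '[[0.7,[0,0,0],[0,0,0]],[0.7,[0,0,0],[0,0,0]],[0.7,[0,0,0],[0,0,0]],[0.7,[0,0,0],[0,0,0]],[0.7,[0,0,0],[0,0,0]]]' 15
python3 -m pendant '[[0.7,[0,0,-60],[0,0,0]],[0.7,[0,0,-60],[0,0,0]],[0.7,[0,0,-60],[0,0,0]]]'
python3 go.py .39,-.17,.2 .4,-.02,.2 .535,.158,.2 .535,.158,.024
```

```text
clock: 8.85
tool_pos: [0.4022, -0.3727, 0.0171]
eef_rot: [0.999, -0.039, -0.002, -0.002]
contact_force: [0.2, 0.4, 0.7]
opening: 0.502
finger_force: 0.0
clock: 9.48
tool_pos: [0.4034, -0.3764, 0.0199]
eef_rot: [0.999, -0.041, 0.001, 0.001]
contact_force: [0.5, 0.5, 6.4]
opening: 0.274
finger_force: 14.8
clock: 9.85
tool_pos: [0.4021, -0.3752, 0.2006]
eef_rot: [0.999, -0.041, -0.0, -0.0]
contact_force: [0.9, -0.6, -1.6]
opening: 0.273
finger_force: 14.9
.39,-.17,.2 [-29.0, -204.0, 1.0]
.4,-.02,.2 [-2.0, -150.0, 0.0]
.535,.158,.2 [120.0, -188.0, 0.0]
.535,.158,.024 [0.0, 0.0, 176.0]
```

```bash
python3 -m pendant '[[0.7,[-7,-51,0],[0,0,0]],[0.7,[-7,-51,0],[0,0,0]],[0.7,[-7,-51,0],[0,0,0]],[0.7,[-7,-51,0],[0,0,0]],[0.7,[-1,-50,0],[0,0,0]],[0.7,[-1,-50,0],[0,0,0]],[0.7,[0,-50,0],[0,0,0]],[0.7,[0,0,0],[0,0,0]]]'
python3 -m pendant '[[0.7,[30,-47,0],[0,0,0]],[0.7,[30,-47,0],[0,0,0]],[0.7,[30,-47,0],[0,0,0]],[0.7,[30,-47,0],[0,0,0]],[0.7,[0,0,0],[0,0,0]]]'
python3 go.py .535,.158,.027
python3 - <<'E'
from h import *
snap("wrist","w4.png");snap("top","top4.png")
E
```

```text
clock: 10.85
tool_pos: [0.4017, -0.016, 0.1988]
eef_rot: [0.999, -0.036, 0.0, -0.001]
contact_force: [0.2, -0.4, -0.1]
opening: 0.271
finger_force: 14.9
clock: 11.48
tool_pos: [0.5386, 0.1608, 0.1985]
eef_rot: [0.999, -0.039, 0.001, -0.001]
contact_force: [-0.0, -0.8, -0.5]
opening: 0.273
finger_force: 14.9
.535,.158,.027 [-4.0, 4.0, 172.0]
```

View pics/w4.png

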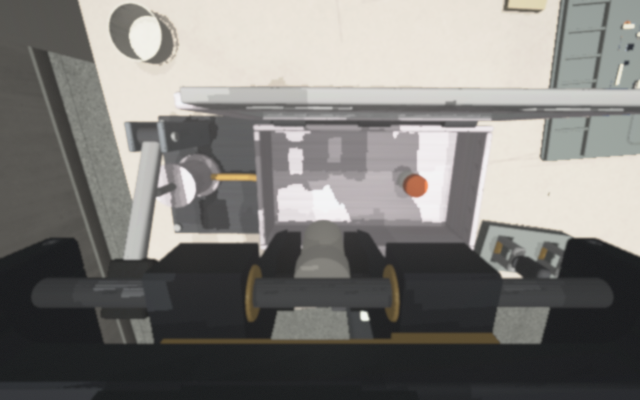

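The orange vial stands in the box at (415,185), and the white vial is over the free left half.

```bash
python3 -m pendant '[[0.7,[-3,2,50],[0,0,0]],[0.7,[0,0,50],[0,0,0]],[0.7,[0,0,40],[0,0,0]],[0.7,[0,0,20],[0,0,0]],[0.7,[0,0,13],[0,0,0]],[0.7,[0,0,0],[0,0,0]]]'
python3 - <<'E'
from h import *
i,K,W=load("w4")
for uv in ((254,127),(491,127)): print(uv,np.round(onz(K,W,*uv,.07),3))
for z in (.2,.21): print("lid edge",np.round(onz(K,W,180,95,z),3),np.round(onz(K,W,180,107,z),3),np.round(onz(K,W,560,90,z),3))
E
```

```text
clock: 12.32
tool_pos: [0.5329, 0.1535, 0.0257]
eef_rot: [0.999, -0.042, -0.0, 0.001]
contact_force: [-0.6, -0.5, 0.0]
opening: 0.268
finger_force: 15.2
(254, 127) [0.608 0.224 0.07 ]
(491, 127) [ 0.59  -0.004  0.07 ]
lid edge [0.625 0.227 0.2  ] [0.62  0.228 0.2  ] [0.613 0.04  0.2  ]
lid edge [0.624 0.222 0.21 ] [0.619 0.223 0.21 ] [0.613 0.048 0.21 ]
```

```bash
python3 -m pendant '[[0.1,[0,0,0],[0,0,0]],[0.1,[0,0,0],[0,0,0]],[0.1,[0,0,0],[0,0,0]],[0.1,[0,0,-40],[0,0,0]],[0.1,[0,0,-60],[0,0,0]],[0.1,[0,0,-60],[0,0,0]],[0.8,[0,0,-60],[0,0,0]],[1,[0,0,-55],[0,0,0]]]'
cat > ch.py <<'E'
import sys; from h import *
C=np.array([.534,.110,0]); a=np.radians(-4.5); c=R.from_euler('z',a)
s=r.get_state(); M=R.from_quat(s["eef_rot"]).as_matrix(); p=np.array(s["tool_pos"])
print("now in chamber mm",np.round(c.inv().apply(p-C)*1000))
for w in sys.argv[1:]:
    q=C+c.apply(np.array(eval(w))/1000); print(w,np.round(M.T@(q-p)*1000).tolist()); p=q
E
python3 ch.py 150,0,300 150,0,190 105,0,190 87,0,195 54,0,193 23,0,182 -4,0,164 -25,0,139 -40,0,110 -45,0,89 -46,0,76
python3 - <<'E'
from h import *
i,K,W=load("top4");
for z in (.3,.4): print(np.round(onz(K,W,260,117,z),3))
E
```

```text
clock: 13.32
tool_pos: [0.533, 0.1557, 0.3033]
eef_rot: [0.999, -0.041, 0.001, -0.0]
contact_force: [1.3, 0.5, -0.5]
opening: 0.246
finger_force: 0.0
now in chamber mm [ -5.  45. 303.]
150,0,300 [155.0, 45.0, 3.0]
150,0,190 [-0.0, 0.0, 110.0]
105,0,190 [-45.0, 0.0, -0.0]
87,0,195 [-18.0, 0.0, -5.0]
54,0,193 [-33.0, 0.0, 2.0]
23,0,182 [-31.0, 0.0, 11.0]
-4,0,164 [-27.0, 0.0, 18.0]
-25,0,139 [-21.0, 0.0, 25.0]
-40,0,110 [-15.0, 0.0, 29.0]
-45,0,89 [-5.0, 0.0, 21.0]
-46,0,76 [-1.0, 0.0, 13.0]
[0.875 0.046 0.3  ]
[0.808 0.04  0.4  ]
```

```bash
python3 -m pendant '[[1,[52,15,0],[0,0,0]],[1,[52,15,0],[0,0,0]],[1,[51,15,3],[0,0,0]],[1,[0,0,0],[0,0,0]],[1,[0,0,40],[0,0,0]],[1,[0,0,40],[0,0,0]],[1,[0,0,30],[0,0,0]],[1,[0,0,0],[0,0,0]]]'
python3 ch.py
```

```text
clock: 14.32
tool_pos: [0.6811, 0.099, 0.1856]
eef_rot: [0.999, -0.04, -0.003, 0.0]
contact_force: [0.0, -0.9, 0.9]
opening: 0.006
finger_force: 0.0
now in chamber mm [148.   1. 186.]
```

```bash
python3 -m pendant '[[1,[-23,0,-2],[0,0,0]],[1,[-22,0,-2],[0,0,0]],[1,[-18,0,-5],[0,0,0]],[1,[-17,0,0],[0,0,0]],[1,[-16,0,2],[0,0,0]],[1,[-16,0,5],[0,0,0]],[1,[-15,0,6],[0,0,0]],[1,[0,0,0],[0,0,0]]]'; python3 ch.py
python3 -m pendant '[[1,[-14,0,9],[0,0,0]],[1,[-13,0,9],[0,0,0]],[1,[-11,0,12],[0,0,0]],[1,[-10,0,13],[0,0,0]],[1,[-8,0,14],[0,0,0]],[1,[-7,0,15],[0,0,0]],[1,[-3,0,11],[0,0,0]],[1,[-2,0,10],[0,0,0]]]'; python3 ch.py
```

```text
clock: 15.32
tool_pos: [0.5573, 0.1092, 0.1854]
eef_rot: [0.999, -0.04, 0.001, -0.0]
contact_force: [0.2, 1.2, -0.5]
opening: 0.006
finger_force: 0.0
now in chamber mm [ 23.   1. 185.]
clock: 16.32
tool_pos: [0.4905, 0.1144, 0.0907]
eef_rot: [0.999, -0.041, 0.001, -0.0]
contact_force: [0.0, 0.7, 0.5]
opening: 0.002
finger_force: 0.4
now in chamber mm [-44.   1.  91.]
```

```bash
python3 -m pendant '[[1,[-1,0,8],[0,0,0]],[1,[0,0,5],[0,0,0]],[1,[0,0,3],[0,0,0]],[1,[0,0,1],[0,0,0]]]'; python3 ch.py
python3 - <<'E'
from h import *
i,K,W=snap("wrist","w5.png")
E
```

```text
clock: 16.82
tool_pos: [0.4889, 0.1142, 0.078]
eef_rot: [0.999, -0.041, 0.001, -0.001]
contact_force: [-8.7, 0.4, 56.7]
opening: 0.004
finger_force: 28.5
now in chamber mm [-45.   1.  78.]
```

View pics/w5.png

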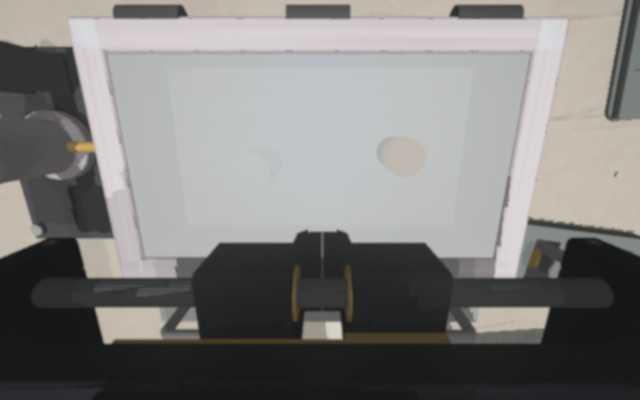

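The lid is shut (57 N reading while pressing), with the vials standing under the pane at (265,165) and (403,155). I back off and look at the rack from above.

```bash
python3 -m pendant '[[1,[0,0,-30],[0,0,0]],[0.2,[0,0,-60],[0,0,0]],[0.2,[0,0,-60],[0,0,0]]]'
python3 - <<'E'
from h import *
i,K,W=load("w5")
a,b=[onz(K,W,*uv,.078) for uv in ((70,18),(567,18))]; print(a,b,(a+b)/2,np.degrees(np.arctan2(-(a-b)[0],(a-b)[1])))
snap("wrist","w6.png")
E
python3 go.py .42,.0,.25 .4,-.092,.25

```

```text
clock: 17.25
tool_pos: [0.4884, 0.1138, 0.2252]
eef_rot: [0.999, -0.041, -0.0, 0.0]
contact_force: [1.2, -0.1, -0.8]
opening: 0.21
finger_force: 0.0
[0.61377091 0.22453347 0.078     ] [ 0.5946996  -0.00704442  0.078     ] [0.60423525 0.10874452 0.078     ] -4.707898774463773
.42,.0,.25 [-63.0, 120.0, -19.0]
.4,-.092,.25 [-12.0, 93.0, -1.0]
```

View pics/w6.png

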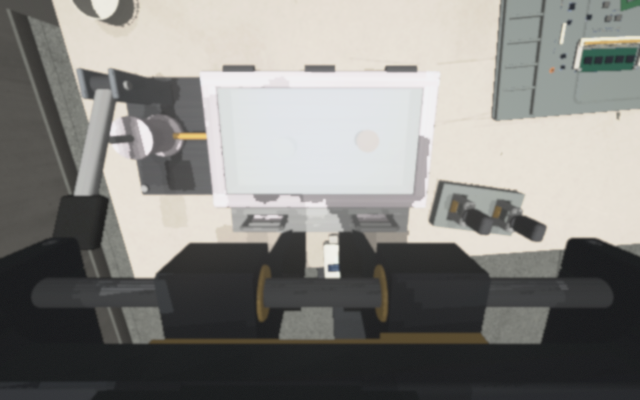

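The staples show at about (263,220) and (377,220), the paddle at (80,215), and the hooks at (470,218) and (520,222). I move over the rack and make a composite of both areas.

```bash
python3 -m pendant '[[0,[-32,60,-10],[0,0,0]],[0,[-31,60,-9],[0,0,0]],[0,[-6,47,0],[0,0,0]],[0,[-6,46,0],[0,0,0]],[0,[0,0,0],[0,0,0]],[0,[0,0,0],[0,0,6]]]'
python3 - <<'E'
from h import *
i,K,W=snap("wrist","w7.png"); j=load("w6")[0]
a=cv2.resize(j[190:240,220:420],None,fx=4,fy=4,interpolation=cv2.INTER_CUBIC)
b=cv2.resize(i[120:250,220:420],None,fx=3,fy=3,interpolation=cv2.INTER_CUBIC)
c=np.zeros((600,800,3),np.uint8); c[:200]=a; c[205:595,:600]=b
cv2.imwrite("pics/c7.png",c[:,:,::-1])
E
```

```text
clock: 18.05
tool_pos: [0.4029, -0.0822, 0.2411]
eef_rot: [0.995, -0.095, 0.0, -0.0]
contact_force: [0.7, 0.1, -0.2]
opening: 0.495
finger_force: 0.0
```

View pics/c7.png

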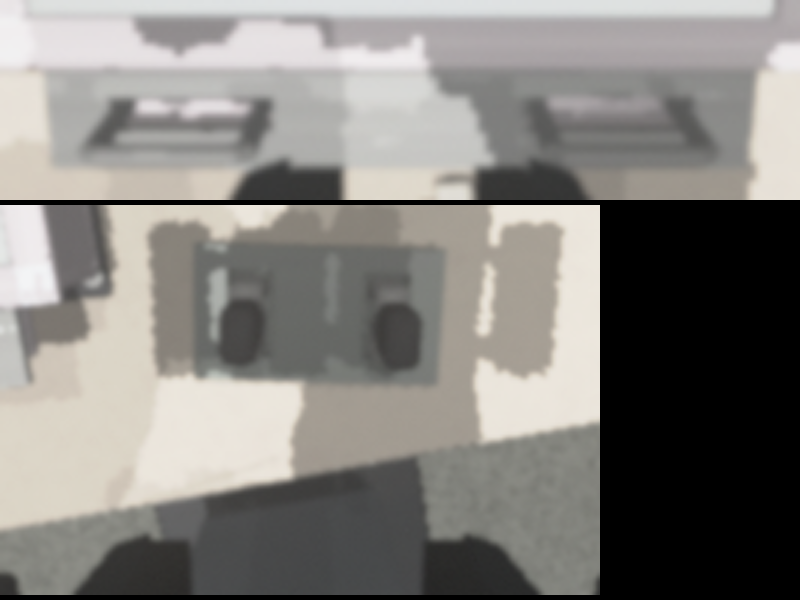

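In the composite, the bars are the lower lines, centred at pixels (262.5,228) and (377,228) of w6. The dark tab tops have front edges at composite (240,367) and (398,369), and the rack's outline is clear.

```bash
python3 - <<'E'
from h import *
i,K,W=load("w6")
bl,br=onz(K,W,262.5,228,.105),onz(K,W,377,228,.105); print("bars",bl,br,np.linalg.norm(bl-br),np.degrees(np.arctan2(-(bl-br)[0],(bl-br)[1])))
C=np.array([.534,.112,0]);c=R.from_euler('z',-4.6,degrees=True)
print("bars by chamber",C+c.apply([-.084,.06,.105]),C+c.apply([-.084,-.06,.105]))
i,K,W=load("w7"); f=lambda u,v,z:onz(K,W,220+u/3,120+(v-205)/3,z)
q=[f(*p,.018) for p in((193,243),(445,247),(438,385),(195,378))]; print("rack",np.round(q,3),np.mean(q,0))
d=q[0]-q[1];e=q[3]-q[2];print(np.degrees([np.arctan2(-d[0],d[1]),np.arctan2(-e[0],e[1])]),np.linalg.norm(d),np.linalg.norm(e),np.linalg.norm(q[0]-q[3]))
A,B=f(240,367,.089),f(399,369,.089); d=A-B; th=np.arctan2(-d[0],d[1]); print(A,B,np.degrees(th),np.linalg.norm(d))
x=np.array([np.cos(th),np.sin(th),0])*.011; print("tabs",A+x,B+x, "cam",W[:3,3])
s=r.get_state(); M=R.from_quat(s["eef_rot"]).as_matrix(); print("tool x yaw",np.degrees(np.arctan2(M[1,0],M[0,0])))
print(to(A+x),to(B+x))
E
```

```text
bars [0.45650548 0.18014375 0.105     ] [0.44694073 0.06225183 0.105     ] 0.11827928898078349 -4.638332290438595
bars by chamber [0.45508251 0.17854344 0.105     ] [0.44545864 0.05892998 0.105     ]
rack [[ 0.466 -0.042  0.018]
 [ 0.444 -0.149  0.018]
 [ 0.384 -0.137  0.018]
 [ 0.408 -0.03   0.018]] [ 0.42569939 -0.08960457  0.018     ]
[-11.72100411 -12.50290536] 0.10941178718977952 0.11027659564426694 0.059552211824547785
[ 0.42097324 -0.05889927  0.089     ] [ 0.40934746 -0.11576108  0.089     ] -11.555250834100827 0.058038123866036934
tabs [ 0.43175029 -0.06110271  0.089     ] [ 0.42012452 -0.11796452  0.089     ] cam [ 0.47054111 -0.09314002  0.38823793]
tool x yaw -11.029562032301127
[ 24.2 -25.7 152. ] [ 23.7  32.4 152. ]
```

```bash
python3 -m pendant '[[0,[24,-26,20],[0,0,0.7]],[0,[0,0,50],[0,0,0]],[0,[0,0,40],[0,0,0]],[0,[0,0,0],[0,0,0]],[0,[0,0,0],[0,0,0]]]'; python3 go.py .4317,-.061,.052
```

```text
clock: 18.73
tool_pos: [0.4319, -0.0607, 0.1319]
eef_rot: [0.995, -0.099, 0.001, -0.0]
contact_force: [0.6, 0.1, 0.4]
opening: 0.502
finger_force: 0.0
.4317,-.061,.052 [-0.0, 0.0, 80.0]
```

```bash
python3 -m pendant '[[0,[0,0,35],[0,0,0]],[0,[0,0,30],[0,0,0]],[0,[0,0,15],[0,0,0]],[0,[0,0,0],[0,0,0]]]'
python3 -m pendant '[[1,[0,0,0],[0,0,0]],[1,[0,0,0],[0,0,0]],[1,[0,0,0],[0,0,0]],[1,[0,0,0],[0,0,0]],[1,[0,0,0],[0,0,0]],[1,[0,0,0],[0,0,0]]]' 40
python3 -m pendant '[[1,[0,0,-20],[0,0,0]],[1,[0,0,-50],[0,0,0]],[1,[0,0,-60],[0,0,0]],[1,[0,0,-20],[0,0,0]],[1,[0,0,0],[0,0,0]]]'
python3 go.py .456,.179,.21
```

```text
clock: 19.23
tool_pos: [0.4326, -0.0612, 0.0522]
eef_rot: [0.995, -0.099, -0.0, 0.0]
contact_force: [0.2, -0.5, -0.2]
opening: 0.498
finger_force: 0.0
clock: 19.98
tool_pos: [0.4323, -0.0611, 0.0521]
eef_rot: [0.995, -0.099, -0.0, -0.0]
contact_force: [0.1, -0.2, 6.4]
opening: 0.152
finger_force: 39.9
clock: 20.6
tool_pos: [0.4329, -0.0612, 0.2028]
eef_rot: [0.995, -0.099, 0.001, -0.0]
contact_force: [-0.2, 0.8, -1.6]
opening: 0.158
finger_force: 39.9
.456,.179,.21 [-25.0, -240.0, -7.0]
```

```bash
python3 -m pendant '[[1,[-5,-48,-2],[0,0,0]],[1,[-5,-48,-2],[0,0,0]],[1,[-5,-48,-1],[0,0,0]],[1,[-5,-48,-1],[0,0,0]],[1,[-5,-48,-1],[0,0,0]],[1,[0,0,0],[0,0,-6.8]],[1,[0,0,0],[0,0,0]],[1,[0,0,0],[0,0,0]]]'; python3 go.py .456,.179,.18
python3 - <<'E'
from h import *
i,K,W=snap("wrist","w8.png")
j,_,_=snap("side","s8.png")
a=cv2.resize(i[180:360,220:420],None,fx=3,fy=3,interpolation=cv2.INTER_CUBIC)[:540,:600]
c=np.zeros((600,800,3),np.uint8); c[:540,:600]=a; b=j[170:260,220:320]; c[0:180,600:]=cv2.resize(b,(200,180)); 
cv2.imwrite("pics/c8.png",c[:,:,::-1])
E
```

```text
clock: 21.6
tool_pos: [0.4545, 0.1779, 0.2078]
eef_rot: [0.999, -0.042, -0.002, 0.001]
contact_force: [0.5, -1.0, -1.2]
opening: 0.16
finger_force: 39.9
.456,.179,.18 [1.0, -1.0, 28.0]
```

View pics/c8.png

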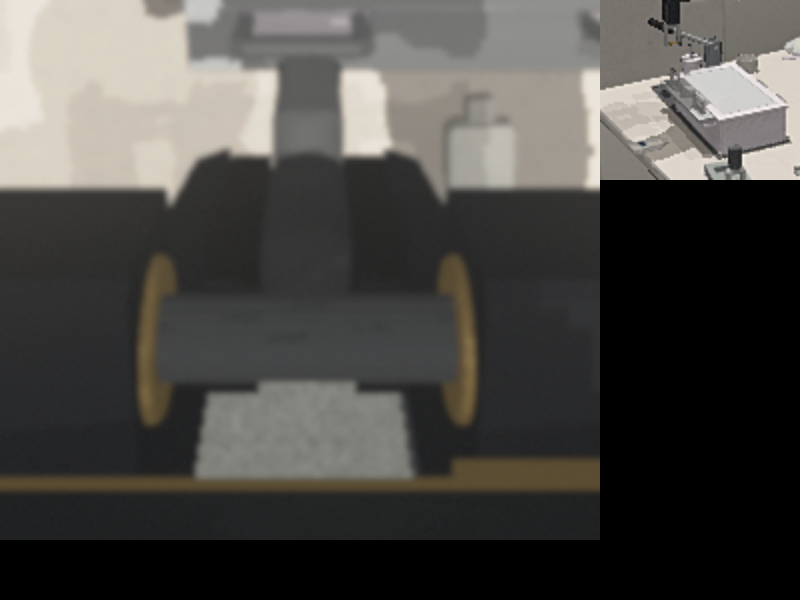

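Here the hook hangs upright in the fingers, its rear foot's lower edge is at composite (309,60), and the left bar is at (303,47).

```bash
python3 - <<'E'
from h import *
i,K,W=load("w8"); s=r.get_state(); M=R.from_quat(s["eef_rot"]).as_matrix(); t=np.array(s["tool_pos"])
f=lambda u,v,z:onz(K,W,220+u/3,180+v/3,z)
for n,p in (("bar",f(303,46,.105)),("foot rear",f(309,61,.160))): print(n,p,"in tool mm",np.round(M.T@(p-t)*1000,1))
E
```

```text
bar [0.45691133 0.18057962 0.105     ] in tool mm [  2.   -2.9 103.3]
foot rear [0.46770934 0.17807347 0.16      ] in tool mm [12.9 -1.2 48.3]
```

```bash
python3 -m pendant '[[1,[4,-2,0],[0,0,0]],[1,[0,0,25],[0,0,0]],[1,[0,0,15],[0,0,0]],[1,[0,0,8],[0,0,0]],[1,[0,0,6],[0,0,0]],[1,[0,0,0],[0,0,0]]]'
python3 -m pendant '[[1,[0,0,5],[0,0,0]],[1,[0,0,5],[0,0,0]],[1,[0,0,0],[0,0,0]]]'
```

```text
clock: 22.45
tool_pos: [0.4592, 0.1807, 0.1547]
eef_rot: [0.999, -0.04, -0.001, -0.0]
contact_force: [0.2, -0.1, -0.6]
opening: 0.154
finger_force: 39.9
clock: 22.82
tool_pos: [0.4595, 0.1809, 0.1447]
eef_rot: [0.999, -0.04, -0.0, -0.0]
contact_force: [0.8, -0.3, 1.5]
opening: 0.154
finger_force: 39.9
```

```bash
python3 -m pendant '[[1,[0,0,4],[0,0,0]],[1,[0,0,4],[0,0,0]],[1,[0,0,4],[0,0,0]]]'
python3 -m pendant '[[1,[0,0,4],[0,0,0]],[1,[0,0,2],[0,0,0]],[1,[0,0,2],[0,0,0]],[1,[0,0,1],[0,0,0]],[1,[0,0,0],[0,0,0]]]'
```

```text
clock: 23.2
tool_pos: [0.4594, 0.1807, 0.1325]
eef_rot: [0.999, -0.04, -0.0, -0.0]
contact_force: [1.5, -0.6, 0.4]
opening: 0.153
finger_force: 39.9
clock: 23.82
tool_pos: [0.4581, 0.1807, 0.1256]
eef_rot: [0.999, -0.04, -0.001, -0.001]
contact_force: [-4.4, 0.3, 22.2]
opening: 0.155
finger_force: 39.9
```

```bash
python3 -m pendant '[[0.2,[0,0,0],[0,0,0]],[0.2,[0,0,0],[0,0,0]],[0.2,[0,0,0],[0,0,0]],[0.2,[0,0,0],[0,0,0]],[0,[0,0,-40],[0,0,0]],[0,[0,0,-50],[0,0,0]],[0,[0,0,0],[0,0,7]]]'
python3 go.py .42,-.118,.2 .42,-.118,.052
```

```text
clock: 24.7
tool_pos: [0.4613, 0.1813, 0.2168]
eef_rot: [0.995, -0.102, 0.002, -0.002]
contact_force: [0.0, 0.4, -0.6]
opening: 0.501
finger_force: 0.0
.42,-.118,.2 [20.0, 302.0, 16.0]
.42,-.118,.052 [-1.0, 1.0, 148.0]
```

```bash
python3 -m pendant '[[0,[4,51,2],[0,0,0]],[0,[4,51,2],[0,0,0]],[0,[3,50,2],[0,0,0]],[0,[3,50,2],[0,0,0]],[0,[3,50,4],[0,0,0]],[0,[3,50,4],[0,0,0]],[0,[0,0,40],[0,0,0]],[0,[0,0,0],[0,0,0]]]'; python3 go.py .42,-.118,.052
```

```text
clock: 25.7
tool_pos: [0.4164, -0.1191, 0.1563]
eef_rot: [0.995, -0.101, -0.003, -0.0]
contact_force: [-0.3, -0.9, 0.9]
opening: 0.503
finger_force: 0.0
.42,-.118,.052 [4.0, -2.0, 104.0]
```

```bash
python3 -m pendant '[[0,[2,-1,24],[0,0,0]],[0,[0,0,0],[0,0,0]],[0,[0,0,0],[0,0,0]]]'; python3 go.py .421,-.118,.052
python3 - <<'E'
from h import *
i,K,W=snap("wrist","w9.png"); 
g=i.max(2); m=(g<75).astype(np.uint8); m[235:]=0; n,l,st,c=cv2.connectedComponentsWithStats(m)
for k in range(1,n):
    if st[k,4]>100: print(st[k])
E
```

```text
clock: 26.08
tool_pos: [0.4207, -0.1182, 0.1347]
eef_rot: [0.995, -0.1, -0.0, 0.0]
contact_force: [-0.1, -0.6, 0.6]
opening: 0.502
finger_force: 0.0
.421,-.118,.052 [0.0, -0.0, 83.0]
[316 196  19  35 588]
```

```bash
python3 - <<'E'
from h import *
i,K,W=load("w9"); print(to(onz(K,W,325.5,231,.089)))
E
python3 -m pendant '[[0,[-1,0,35],[0,0,0]],[0,[0,0,30],[0,0,0]],[0,[0,0,18],[0,0,0]],[0,[0,0,0],[0,0,0]]]'
python3 -m pendant '[[1,[0,0,0],[0,0,0]],[1,[0,0,0],[0,0,0]],[1,[0,0,0],[0,0,0]],[1,[0,0,0],[0,0,0]],[1,[0,0,0],[0,0,0]],[1,[0,0,0],[0,0,0]]]' 40
python3 -m pendant '[[1,[0,0,-20],[0,0,0]],[1,[0,0,-50],[0,0,0]],[1,[0,0,-60],[0,0,0]],[1,[0,0,-25],[0,0,0]],[1,[0,0,0],[0,0,0]]]'
python3 go.py .4485,.061,.21
```

```text
[-10.4   0.5  45.8]
clock: 26.62
tool_pos: [0.4196, -0.1183, 0.0511]
eef_rot: [0.995, -0.101, -0.002, -0.0]
contact_force: [0.1, 0.3, 0.4]
opening: 0.502
finger_force: 0.0
clock: 27.38
tool_pos: [0.42, -0.1185, 0.0517]
eef_rot: [0.995, -0.101, -0.001, -0.0]
contact_force: [-1.1, 0.2, 6.8]
opening: 0.156
finger_force: 39.7
clock: 28.0
tool_pos: [0.4209, -0.1187, 0.2077]
eef_rot: [0.995, -0.101, 0.001, 0.0]
contact_force: [0.2, 0.3, -1.6]
opening: 0.154
finger_force: 39.7
.4485,.061,.21 [-9.0, -182.0, -2.0]
```

```bash
python3 -m pendant '[[1,[-3,-46,0],[0,0,0]],[1,[-3,-46,0],[0,0,0]],[1,[-2,-45,0],[0,0,0]],[1,[-2,-45,0],[0,0,0]],[1,[0,0,0],[0,0,-7]],[1,[0,0,0],[0,0,0]],[1,[0,0,0],[0,0,0]]]'
python3 - <<'E'
from h import *
i,K,W=snap("wrist","w10.png")
# column profile through bar/foot: print grey along column either side
g=cv2.cvtColor(i,cv2.COLOR_RGB2GRAY)
for c in (318,323,328): print(c,g[175:235:2,c])
for u in (0,): print(to(onz(K,W,321,196,.105)),to(onz(K,W,323,200.5,.16)))
E
python3 go.py .4475,.0615,.155
```

```text
clock: 28.88
tool_pos: [0.4461, 0.0608, 0.2055]
eef_rot: [0.999, -0.042, -0.002, 0.0]
contact_force: [0.2, 0.3, -0.8]
opening: 0.157
finger_force: 39.7
318 [133 121 117 117 118 132 140 139 135 111 104 112  98  91  92  91  92  91
  91  91  91 100 107 108 110 111 110 108  89  61]
323 [134 121 116 116 118 130 140 139 136 116 105 110  98  91  91  91  92  91
  91  91  90  99 106 111 111 113 113 108  83  57]
328 [133 121 116 116 117 124 137 139 136 116 106 114 103  91  91  90  91  91
  91  90  91  99 107 109 108 109 108 105  94  64]
[  2.2  -3.1 100.7] [13.6 -1.4 45.7]
.4475,.0615,.155 [1.0, -1.0, 51.0]
```

```bash
python3 -m pendant '[[1,[3,-2,0],[0,0,0]],[1,[0,0,25],[0,0,0]],[1,[0,0,15],[0,0,0]],[1,[0,0,8],[0,0,0]],[1,[0,0,4],[0,0,0]],[1,[0,0,0],[0,0,0]]]'
python3 -m pendant '[[1,[0,0,5],[0,0,0]],[1,[0,0,5],[0,0,0]],[1,[0,0,0],[0,0,0]]]'
```

```text
clock: 29.68
tool_pos: [0.4499, 0.0635, 0.1543]
eef_rot: [0.999, -0.04, -0.001, -0.0]
contact_force: [-0.2, 0.2, -1.3]
opening: 0.153
finger_force: 39.7
clock: 30.05
tool_pos: [0.4501, 0.0636, 0.1441]
eef_rot: [0.999, -0.04, -0.001, -0.0]
contact_force: [1.2, 0.3, 0.1]
opening: 0.151
finger_force: 39.7
```

```bash
python3 -m pendant '[[1,[0,0,4],[0,0,0]],[1,[0,0,4],[0,0,0]],[1,[0,0,4],[0,0,0]]]'
python3 -m pendant '[[1,[0,0,3],[0,0,0]],[1,[0,0,2],[0,0,0]],[1,[0,0,2],[0,0,0]],[1,[0,0,1],[0,0,0]],[1,[0,0,0],[0,0,0]]]'
```

```text
clock: 30.42
tool_pos: [0.45, 0.0635, 0.132]
eef_rot: [0.999, -0.04, -0.001, -0.0]
contact_force: [1.6, 0.4, 0.6]
opening: 0.154
finger_force: 39.7
clock: 31.05
tool_pos: [0.4488, 0.0635, 0.1253]
eef_rot: [0.999, -0.04, -0.002, -0.0]
contact_force: [-3.0, -0.6, 16.4]
opening: 0.158
finger_force: 39.7
```

```bash
python3 -m pendant '[[0.2,[0,0,0],[0,0,0]],[0.2,[0,0,0],[0,0,0]],[0.2,[0,0,0],[0,0,0]],[0.2,[0,0,0],[0,0,0]],[0.2,[0,0,-40],[0,0,0]],[1,[0,0,-60],[0,0,0]],[1,[0,0,-30],[0,0,0]]]'
sed -i 's/\.534,\.110,0/.534,.112,0/' ch.py
python3 ch.py -63,200,250 -63,200,175 -66,200,90
python3 - <<'E'
from h import *
i,K,W=load("w6")
print("paddle",[np.round(onz(K,W,82,215,z),3) for z in (.15,.16)])
t=load("top4"); print("edge",np.round(onz(*t[1:],182,235,0),3),np.round(onz(*t[1:],180,180,0),3),np.round(onz(*t[1:],142,135,.4),3),np.round(onz(*t[1:],148,140,.3),3))
snap("top","top11.png"); j,_,_=snap("side","s11.png"); g,_,_=snap("wrist","w11.png")
a=cv2.resize(j[170:270,210:330],(480,400),interpolation=cv2.INTER_CUBIC); c=np.zeros((600,800,3),np.uint8); c[:400,:480]=a; c[400:600,:320]=cv2.resize(g,(320,200)); c[:300,480:800]=cv2.resize(load("top11")[0][190:290,170:277],(320,300))
cv2.imwrite("pics/c11.png",c[:,:,::-1])
E
```

```text
clock: 31.92
tool_pos: [0.4508, 0.0634, 0.2567]
eef_rot: [0.999, -0.04, 0.0, -0.0]
contact_force: [0.0, 0.2, 0.1]
opening: 0.2
finger_force: 0.0
now in chamber mm [-79. -55. 257.]
-63,200,250 [16.0, -255.0, 7.0]
-63,200,175 [-0.0, 0.0, 75.0]
-66,200,90 [-3.0, 0.0, 85.0]
paddle [array([0.498, 0.319, 0.15 ]), array([0.5 , 0.31, 0.16])]
edge [0.58  0.409 0.   ] [0.819 0.411 0.   ] [0.791 0.428 0.4  ] [0.833 0.441 0.3  ]
```

View pics/c11.png

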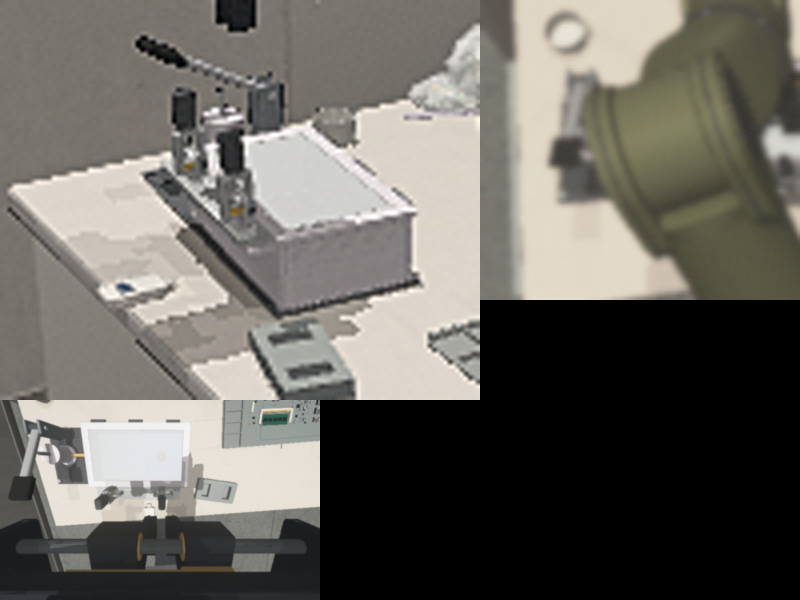

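The picture shows both hooks standing upright on the staples, the rack empty, and the lever up at rest with its paddle free. Now the pump.

```bash
python3 -m pendant '[[1,[4,-50,2],[0,0,0]],[1,[4,-50,1],[0,0,0]],[1,[4,-50,1],[0,0,0]],[1,[4,-50,1],[0,0,0]],[1,[4,-50,1],[0,0,0]],[1,[0,0,20],[0,0,0]],[1,[0,0,20],[0,0,0]],[1,[0,0,0],[0,0,0]]]'; python3 ch.py
python3 -m pendant '[[1,[0,0,12],[0,0,0]],[1,[0,0,12],[0,0,0]],[1,[0,0,12],[0,0,0]],[1,[-2,0,12],[0,0,0]],[1,[-2,0,12],[0,0,0]],[1,[-2,0,10],[0,0,0]],[1,[-2,0,10],[0,0,0]],[1,[0,0,0],[0,0,0]]]'; python3 ch.py
```

```text
clock: 33.08
tool_pos: [0.4878, 0.3101, 0.2051]
eef_rot: [0.999, -0.04, -0.004, 0.002]
contact_force: [-0.8, -0.2, 0.3]
opening: 0.009
finger_force: 0.0
now in chamber mm [-62. 194. 205.]
clock: 34.08
tool_pos: [0.4807, 0.312, 0.1276]
eef_rot: [0.999, -0.04, -0.002, -0.0]
contact_force: [-2.1, 1.2, 5.4]
opening: 0.005
finger_force: 2.3
now in chamber mm [-69. 195. 128.]
```

```bash
python3 -m pendant '[[1,[-2,0,10],[0,0,0]],[1,[-1,0,8],[0,0,0]],[1,[-1,0,8],[0,0,0]],[1,[0,0,0],[0,0,0]]]'; python3 -m pendant '[[1,[0,0,3],[0,0,0]],[1,[0,0,3],[0,0,0]],[1,[0,0,0],[0,0,0]]]'
```

```text
clock: 34.58
tool_pos: [0.4772, 0.3126, 0.1023]
eef_rot: [0.999, -0.04, -0.001, -0.0]
contact_force: [-1.6, 0.3, 6.1]
opening: 0.009
finger_force: 3.0
clock: 34.95
tool_pos: [0.4767, 0.3126, 0.0966]
eef_rot: [0.999, -0.04, -0.002, -0.0]
contact_force: [-3.1, 1.5, 6.8]
opening: 0.007
finger_force: 3.4
```

```bash
python3 -m pendant '[[1,[0,0,3],[0,0,0]],[1,[0,0,2],[0,0,0]],[1,[0,0,0],[0,0,0]]]'; python3 -m pendant '[[1,[0,0,2],[0,0,0]],[1,[0,0,0],[0,0,0]]]'
```

```text
clock: 35.33
tool_pos: [0.4766, 0.3126, 0.0917]
eef_rot: [0.999, -0.04, -0.002, -0.0]
contact_force: [-3.0, 0.9, 6.5]
opening: 0.005
finger_force: 3.7
clock: 35.58
tool_pos: [0.4767, 0.3126, 0.0902]
eef_rot: [0.999, -0.04, -0.002, -0.001]
contact_force: [-3.4, 0.8, 8.8]
opening: 0.002
finger_force: 5.0
```

```bash
python3 -m pendant '[[1,[0,0,2],[0,0,0]],[1,[0,0,0],[0,0,0]]]'; python3 -m pendant '[[1,[0,0,2],[0,0,0]],[1,[0,0,0],[0,0,0]]]'
```

```text
clock: 35.83
tool_pos: [0.4767, 0.3126, 0.0896]
eef_rot: [0.999, -0.04, -0.002, -0.001]
contact_force: [-6.4, -1.1, 22.7]
opening: 0.007
finger_force: 11.3
clock: 36.08
tool_pos: [0.4767, 0.3126, 0.0891]
eef_rot: [0.999, -0.04, -0.002, -0.001]
contact_force: [-9.1, -2.5, 34.0]
opening: 0.002
finger_force: 17.6
```

```bash
up='true'; python3 -m pendant '[[1,[2,0,-40],[0,0,0]],[1,[4,0,-40],[0,0,0]],[1,[4,0,-40],[0,0,0]],[1,[0,0,0],[0,0,0]],[1,[0,0,0],[0,0,0]],[1,[0,0,0],[0,0,0]],[1,[0,0,0],[0,0,0]],[1,[0,0,0],[0,0,0]]]' | grep tool_pos
python3 -m pendant '[[1,[0,0,0],[0,0,0]],[1,[0,0,0],[0,0,0]],[1,[0,0,0],[0,0,0]],[1,[0,0,0],[0,0,0]],[1,[0,0,0],[0,0,0]],[1,[0,0,0],[0,0,0]],[1,[0,0,0],[0,0,0]],[1,[0,0,0],[0,0,0]]]' >/dev/null
python3 - <<'E'
from h import *
snap("side","s12.png")
a=load("s12")[0][160:240,220:300].astype(int); b=load("s11")[0][160:240,220:300].astype(int)
d=np.abs(a-b).sum(2)>60; ys,xs=np.where(d); print(d.sum(), (xs.min()+220,xs.max()+220,ys.min()+160,ys.max()+160) if d.sum() else "")
E
python3 -m pendant '[[1,[0,0,20],[0,0,0]],[1,[0,0,20],[0,0,0]],[1,[-2,0,20],[0,0,0]],[1,[-3,0,20],[0,0,0]],[1,[-3,0,18],[0,0,0]],[1,[-2,0,12],[0,0,0]],[1,[0,0,9],[0,0,0]],[1,[0,0,0],[0,0,0]]]'
```

```text
tool_pos: [0.4875, 0.3111, 0.2046]
1249 (np.int64(220), np.int64(298), np.int64(160), np.int64(239))
clock: 39.12
tool_pos: [0.4778, 0.3126, 0.0895]
eef_rot: [0.999, -0.04, -0.001, -0.001]
contact_force: [-5.9, -1.1, 27.0]
opening: 0.006
finger_force: 13.4
```

Stroke 2 reached the stop. I'll do two more, one as a margin, with a full release each time.

```bash
python3 -m pendant '[[1,[2,0,-40],[0,0,0]],[1,[4,0,-40],[0,0,0]],[1,[4,0,-40],[0,0,0]],[1,[0,0,0],[0,0,0]],[1,[0,0,0],[0,0,0]],[1,[0,0,0],[0,0,0]],[1,[0,0,0],[0,0,0]],[1,[0,0,0],[0,0,0]]]' | grep tool_pos
python3 -m pendant '[[1,[0,0,0],[0,0,0]],[1,[0,0,0],[0,0,0]],[1,[0,0,0],[0,0,0]],[1,[0,0,0],[0,0,0]],[1,[0,0,0],[0,0,0]],[1,[0,0,0],[0,0,0]],[1,[0,0,0],[0,0,0]],[1,[0,0,0],[0,0,0]]]' >/dev/null
python3 -m pendant '[[1,[0,0,20],[0,0,0]],[1,[0,0,20],[0,0,0]],[1,[-2,0,20],[0,0,0]],[1,[-3,0,20],[0,0,0]],[1,[-3,0,18],[0,0,0]],[1,[-2,0,12],[0,0,0]],[1,[0,0,9],[0,0,0]],[1,[0,0,0],[0,0,0]]]'
python3 -m pendant '[[1,[2,0,-40],[0,0,0]],[1,[4,0,-40],[0,0,0]],[1,[4,0,-40],[0,0,0]],[1,[0,0,0],[0,0,0]],[1,[0,0,0],[0,0,0]],[1,[0,0,0],[0,0,0]],[1,[0,0,0],[0,0,0]],[1,[0,0,0],[0,0,0]]]' | grep tool_pos
python3 -m pendant '[[1,[0,0,0],[0,0,0]],[1,[0,0,0],[0,0,0]],[1,[0,0,0],[0,0,0]],[1,[0,0,0],[0,0,0]],[1,[0,0,0],[0,0,0]],[1,[0,0,0],[0,0,0]],[1,[0,0,0],[0,0,0]],[1,[0,0,0],[0,0,0]]]' >/dev/null
python3 -m pendant '[[1,[0,0,20],[0,0,0]],[1,[0,0,20],[0,0,0]],[1,[-2,0,20],[0,0,0]],[1,[-3,0,20],[0,0,0]],[1,[-3,0,18],[0,0,0]],[1,[-2,0,12],[0,0,0]],[1,[0,0,9],[0,0,0]],[1,[0,0,0],[0,0,0]]]'
python3 -m pendant '[[1,[2,0,-40],[0,0,0]],[1,[4,0,-40],[0,0,0]],[1,[4,0,-60],[0,0,0]],[1,[0,0,-40],[0,0,0]],[1,[0,0,0],[0,0,0]],[1,[0,0,0],[0,0,0]],[1,[0,0,0],[0,0,0]],[1,[0,0,0],[0,0,0]]]'
python3 -m pendant '[[1,[0,0,0],[0,0,0]],[1,[0,0,0],[0,0,0]],[1,[0,0,0],[0,0,0]],[1,[0,0,0],[0,0,0]],[1,[0,0,0],[0,0,0]],[1,[0,0,0],[0,0,0]],[1,[0,0,0],[0,0,0]],[1,[0,0,0],[0,0,0]]]'
python3 - <<'E'
from h import *
snap("side","s13.png")
a=load("s13")[0][170:245,240:290].astype(int); b=load("s11")[0][170:245,240:290].astype(int)
cv2.imwrite("pics/c13.png",np.hstack([cv2.resize(load(n)[0][170:270,210:330],(396,330),interpolation=cv2.INTER_CUBIC) for n in("s11","s13")])[:,:,::-1])
E
```

```text
tool_pos: [0.4875, 0.3111, 0.2056]
clock: 42.12
tool_pos: [0.4776, 0.3126, 0.0897]
eef_rot: [0.999, -0.04, -0.001, -0.001]
contact_force: [-4.5, -1.1, 20.6]
opening: 0.002
finger_force: 10.3
tool_pos: [0.4875, 0.3111, 0.2066]
clock: 45.12
tool_pos: [0.4774, 0.3126, 0.09]
eef_rot: [0.999, -0.04, -0.001, -0.001]
contact_force: [-3.5, -1.0, 14.4]
opening: 0.004
finger_force: 7.3
clock: 46.12
tool_pos: [0.4873, 0.311, 0.2671]
eef_rot: [0.999, -0.04, -0.002, 0.001]
contact_force: [0.1, 0.5, 0.2]
opening: 0.003
finger_force: 0.0
clock: 47.12
tool_pos: [0.4879, 0.3113, 0.2682]
eef_rot: [0.999, -0.04, -0.001, -0.0]
contact_force: [0.8, -1.1, 0.0]
opening: 0.004
finger_force: 0.0
```

View pics/c13.png

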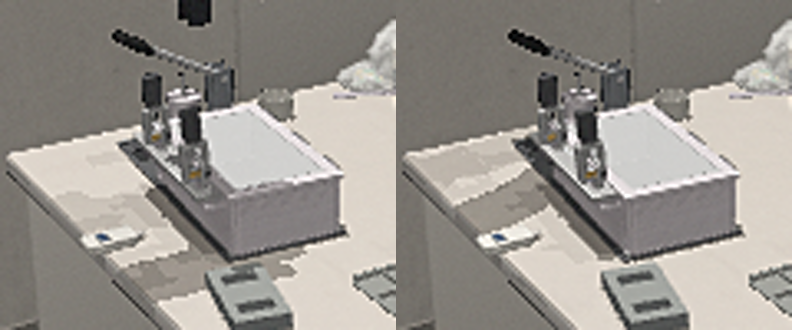

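The lever is fully up again, both hooks stand on their bars, the lid is shut, and the robot is clear of everything.

```bash
python3 -c "
from plant import r
print(r.finish_job())"
```

```text
the job is handed in; nothing more can be done
None
```

The job is handed in: both vials (the jar was absent) are in the shut chamber, both hooks are seated on their bars (gates not checked directly), and the lever was pumped four full strokes.

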